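# Find the rocking corner of a welding jig plate and press its shim flat

### The job

One corner of this welding jig plate rocks: press down on the red dots at the plate's corners to find the one that gives, pushing that corner all the way down. Then press the yellow pad of that corner's shim down flat, leaving the other three shims standing. Only touch and press: pick nothing up, and leave the pieces on the plate and the things around it where they are.

Things in the scene. Friction and masses are not known exactly. Their poses are not given: they have to be found in the camera images.
- fixture: the whole jig, fixed to the bench: blue base slab 200 mm (its x) by 340 mm (its y) by 12 mm with an aluminium plate 180 mm square and 12 mm thick (with a thin skirt that hides its feet) over its middle, plate top 50 mm above the bench. Origin: centre of the base's underside, on the bench; z up. A springy rubber mount under the plate's centre holds it level
- corner_1 (a point): red dot on the plate's top, where to press corner 1; on the fixture's +x +y side, 75 mm from the centre along each axis and 15 mm in from both edges; moves with the plate. Three corners are solid; one, which changes from start to start, has a foot 6 mm short: pressed with 5 to 6 N it dips about 6 mm, stops hard, and springs back when let go (until its shim is flat)
- corner_2 (a point): red dot on the plate's top, where to press corner 2; on the fixture's -x +y side, 75 mm from the centre along each axis and 15 mm in from both edges; moves with the plate. Three corners are solid; one, which changes from start to start, has a foot 6 mm short: pressed with 5 to 6 N it dips about 6 mm, stops hard, and springs back when let go (until its shim is flat)
- corner_3 (a point): red dot on the plate's top, where to press corner 3; on the fixture's -x -y side, 75 mm from the centre along each axis and 15 mm in from both edges; moves with the plate. Three corners are solid; one, which changes from start to start, has a foot 6 mm short: pressed with 5 to 6 N it dips about 6 mm, stops hard, and springs back when let go (until its shim is flat)
- corner_4 (a point): red dot on the plate's top, where to press corner 4; on the fixture's +x -y side, 75 mm from the centre along each axis and 15 mm in from both edges; moves with the plate. Three corners are solid; one, which changes from start to start, has a foot 6 mm short: pressed with 5 to 6 N it dips about 6 mm, stops hard, and springs back when let go (until its shim is flat)
- pad_1 (a point): middle of the top of the yellow press pad (24 by 30 mm) on the outer end of the rocker shim of corner 1, which stands out beyond the plate's +y edge: 50 mm along x and about 145 mm along y from the fixture's centre; about 57 mm above the bench when raised, 39.5 mm when pressed flat
- pad_2 (a point): middle of the top of the yellow press pad (24 by 30 mm) on the outer end of the rocker shim of corner 2, which stands out beyond the plate's +y edge: 50 mm along x and about 145 mm along y from the fixture's centre; about 57 mm above the bench when raised, 39.5 mm when pressed flat
- pad_3 (a point): middle of the top of the yellow press pad (24 by 30 mm) on the outer end of the rocker shim of corner 3, which stands out beyond the plate's -y edge: 50 mm along x and about 145 mm along y from the fixture's centre; about 57 mm above the bench when raised, 39.5 mm when pressed flat
- pad_4 (a point): middle of the top of the yellow press pad (24 by 30 mm) on the outer end of the rocker shim of corner 4, which stands out beyond the plate's -y edge: 50 mm along x and about 145 mm along y from the fixture's centre; about 57 mm above the bench when raised, 39.5 mm when pressed flat
- shim_1 (a joint): rocker shim of corner 1, a 22 mm wide steel leaf pivoted 105 mm out from the fixture's centre, 45 mm inward of the pad's middle; rad: 0 raised, 0.40 pressed flat on its stop block, with its inner tongue up under the plate. Stiff with friction: about 11 N straight down on the pad moves it, and it stays where left; starts at 0 to 0.05
- shim_2 (a joint): rocker shim of corner 2, a 22 mm wide steel leaf pivoted 105 mm out from the fixture's centre, 45 mm inward of the pad's middle; rad: 0 raised, 0.40 pressed flat on its stop block, with its inner tongue up under the plate. Stiff with friction: about 11 N straight down on the pad moves it, and it stays where left; starts at 0 to 0.05
- shim_3 (a joint): rocker shim of corner 3, a 22 mm wide steel leaf pivoted 105 mm out from the fixture's centre, 45 mm inward of the pad's middle; rad: 0 raised, 0.40 pressed flat on its stop block, with its inner tongue up under the plate. Stiff with friction: about 11 N straight down on the pad moves it, and it stays where left; starts at 0 to 0.05
- shim_4 (a joint): rocker shim of corner 4, a 22 mm wide steel leaf pivoted 105 mm out from the fixture's centre, 45 mm inward of the pad's middle; rad: 0 raised, 0.40 pressed flat on its stop block, with its inner tongue up under the plate. Stiff with friction: about 11 N straight down on the pad moves it, and it stays where left; starts at 0 to 0.05
- pin_1 (a joint): friction witness pin hidden under corner 1; m: 0 untouched, and how far down it has been pushed by that corner dipping (about 7 mm when it dips fully); it stays down. Solid corners leave it within about 1 mm of 0
- pin_2 (a joint): friction witness pin hidden under corner 2; m: 0 untouched, and how far down it has been pushed by that corner dipping (about 7 mm when it dips fully); it stays down. Solid corners leave it within about 1 mm of 0
- pin_3 (a joint): friction witness pin hidden under corner 3; m: 0 untouched, and how far down it has been pushed by that corner dipping (about 7 mm when it dips fully); it stays down. Solid corners leave it within about 1 mm of 0
- pin_4 (a joint): friction witness pin hidden under corner 4; m: 0 untouched, and how far down it has been pushed by that corner dipping (about 7 mm when it dips fully); it stays down. Solid corners leave it within about 1 mm of 0
- tube: 30 mm square steel tube offcut, 60 mm long, lying loose on the middle of the plate; a bystander, to be left alone; origin at its underside
- collar: brass collar, 30 mm across and 20 mm high, standing loose on the middle of the plate; a bystander, to be left alone; origin at its underside
- wrench: steel wrench about 170 mm long lying on the bench to the left, along its own x; a bystander, to be left alone
- brush: brush with a wooden handle lying on the bench to the right, along its own x; a bystander, to be left alone
- can: red can, 60 mm across, 90 mm high, on the left; a bystander, to be left alone; origin at its underside
- jar: amber jar with black cap, 70 mm across, 80 mm high, on the right; a bystander, to be left alone; origin at its underside

How it is judged:
On the way, in this order (a step that is already met when the one before it is completed fails the run):
1. the rocking corner has been pressed down, with every shim still standing (value of joint any of pin_1, pin_2, pin_3, pin_4 above 0.0045 m and value of joint each of shim_1, shim_2, shim_3, shim_4 below 0.2 rad), for 0.1 s.
2. the shim of the corner that rocked is pressed flat (((value of joint shim_1 above 0.33 rad and value of joint pin_1 above 0.0045 m) or (value of joint shim_2 above 0.33 rad and value of joint pin_2 above 0.0045 m) or (value of joint shim_3 above 0.33 rad and value of joint pin_3 above 0.0045 m) or (value of joint shim_4 above 0.33 rad and value of joint pin_4 above 0.0045 m))), for 0.2 s.
At the end, for the whole second after the job is handed in: The corner that rocks has been pushed down (its witness pin is more than 4.5 mm down), its shim is flat (over 0.33 of 0.40 rad), the other three shims stand (under 0.2 rad), and every bystander is at rest within 30 mm of where it began (((value of joint pin_1 above 0.0045 m and value of joint shim_1 above 0.33 rad and value of joint each of shim_2, shim_3, shim_4 below 0.2 rad) or (value of joint pin_2 above 0.0045 m and value of joint shim_2 above 0.33 rad and value of joint each of shim_1, shim_3, shim_4 below 0.2 rad) or (value of joint pin_3 above 0.0045 m and value of joint shim_3 above 0.33 rad and value of joint each of shim_1, shim_2, shim_4 below 0.2 rad) or (value of joint pin_4 above 0.0045 m and value of joint shim_4 above 0.33 rad and value of joint each of shim_1, shim_2, shim_3 below 0.2 rad)) and distance of each of tube, collar, wrench, brush, can, jar from where it was at the start of the episode below 0.03 m and linear speed of each of tube, collar, wrench, brush, can, jar below 0.02 m/s); the robot touches nothing.
It fails at once if a shim is pressed down at a corner that has not been found to rock ((value of joint shim_1 above 0.2 rad and value of joint pin_1 below 0.0045 m) or (value of joint shim_2 above 0.2 rad and value of joint pin_2 below 0.0045 m) or (value of joint shim_3 above 0.2 rad and value of joint pin_3 below 0.0045 m) or (value of joint shim_4 above 0.2 rad and value of joint pin_4 below 0.0045 m)).
It fails at once if a bystander is lifted 15 to 20 mm, tipped over or moved more than 30 mm (distance of any of tube, collar, wrench, brush, can, jar from where it was at the start of the episode above 0.03 m or height (world z) of any of tube, collar above 0.065 m or height (world z) of any of wrench, brush, can, jar above 0.02 m or angle between any of tube, collar, can, jar's own z axis and vertical above 0.5 rad).
It also fails if it takes over 51 s, if anything falls off the work surface, if the arm or the gripper's body presses on something with over 40 N, if the wrist force passes 120 N, or if a joint passes its speed limit or range.

### The arm

A 6-joint arm with a two-finger parallel gripper is mounted at the origin on the work surface. World frame = base frame: x ahead of the robot, y to its left, z up, the work surface at z = 0. Lengths are in m, angles in rad, forces in N, time in s.
With the tool pointing down it reaches from about 0.275 to 0.75 m from the base axis. Payload 10.2 kg.
Tool frame: the origin (TCP) lies between the finger pads; the fingertips stand 25 mm ahead of it and the grasp point (between the pads) lies 6 mm ahead of it (manip.tcp_to_tips is the distance from the TCP to the fingertips, in m); z points along the fingers, x is the direction in which the jaws open and shut, and the axes are right-handed (so a half turn about z gives the same grasp; the last joint's range is limited). The gripper opens to 88 mm and grips with 3 to 60 N. Pads are 18 mm wide; open, the fingers measure 123 mm over their backs; the gripper's body (75 mm by 187 mm) begins 45 mm behind the grasp point.
Start: joints at [1.076, 0.313, 1.498, -0, 1.331, -0.223], TCP at [0.141, 0.506, 0.264] pointing down, gripper open.
Joint ranges: [-2.94, 2.94], [-0.97, 2.17], [0.19, 2.56], [-1.23, 4.37], [0.02, 3.11], [-2.88, 2.88]. Speed limits (rad/s): [2.39, 2.39, 3.01, 3.14, 3.14, 3.14].

### API

Orientations are given as a 3x3 rotation matrix whose columns are the frame's x, y, z axes.
In Python, from workcell import manip gives the robot as it stands.
- The arm moves only by the shell command python3 -m inch 'ROWS' [FORCE]. ROWS is JSON, a list of rows, each an object of numbers: "gripper": the finger opening in m, from 0 to 0.0881; "dx", "dy", "dz": the shift along the tool's x, y, z in m; "twist": the turn about the tool's z in units of 6 degrees (1.0 is 6 degrees). In form: [{"gripper": .., "dx": .., "dy": .., "dz": .., "twist": ..}, ...]. A call has 1 to 5 rows; each row shifts and turns the pose as measured when the row begins, along the tool's axes as they then stand; what a row does not reach is not made up. A row lasts 1/12 s, in which the tool goes at most 41.7 mm and 7.16 degrees, less where a joint would pass 70% of its speed; a pose out of reach is approached as far as the arm can. A call is refused whole if a number of a shift passes 0.0417 or a number of a turn 1, either way. A call with a gripper value outside its range is refused whole. The fingers move at their own pace and stop on an object; FORCE is the grip in N (left out, the last holds). Time passes only in rows, so rows that do not move let the fingers close. It gives the time, the measured TCP pose, the force and the opening at its end, in the units of the state.
- manip.observe(): the state, without advancing time (a new reading comes with each control period).
- manip.grab_frame(name): name is "scene" or "top" or "wrist"; returns a dict with "frame" (420x560x3 uint8, red, green, blue), "K" (3x3 intrinsics, pixels), "rvec" (rotation vector, rad) and "tvec" (3), from world to camera coordinates, as OpenCV has them. Camera axes: x right, y down, z forward; pixel columns grow to the right and rows downward; lengths in m; the calibration is good to about 2 mm. A picture is of the moment at which its call begins. There is no depth.
- manip.hand_in(): hands the job in, once; it reports no verdict.
The state is a dict: "t": time; "joint_positions": joint angles; "qd": joint speeds; "joint_torque": joint torques, N m; "tool_pos": TCP position; "orientation": TCP orientation; "wrist_force": force on the tool from outside, world axes, zero at the start; "wrist_torque": the same for the moment, N m; "width": opening from 0.0 (shut) to 1.0 (fully open).
Only numpy, scipy, OpenCV 4.12 (cv2) and the standard library are available. Lean on these libraries where they do the work, as an engineer would, in place of code of your own. Each camera call takes 0.05 s, during which the arm holds its last target.

## Working session

There is one attempt and no reset: what is moved stays moved. The work goes in short steps, Python scripts to look and compute and a shell command to move; the robot and the scene stay as the last step left them, time stands still between calls to the robot, and variables do not carry over. Pictures are saved under pics/ and viewed, and the job is handed in when it is done.

```bash
mkdir -p pics; python3 - <<'E'
from workcell import manip
import cv2
s=manip.observe()
print({k:s[k] for k in s})
for n in ("scene","top"):
    f=manip.grab_frame(n); cv2.imwrite(f"pics/{n}0.png",f["frame"][:,:,::-1]); print(n,f["K"],f["rvec"],f["tvec"])
E
```

```text
{'t': 0.0, 'joint_positions': array([ 1.07561166e+00,  3.13438918e-01,  1.49843026e+00, -2.16364950e-05,
        1.33103469e+00, -2.23402851e-01]), 'qd': array([0.00033385, 0.00063287, 0.0009877 , 0.00106979, 0.00115473,
       0.00151983]), 'joint_torque': array([-7.66014764e-04, -4.02211440e+01, -2.52265441e+01,  6.94605242e-02,
        3.52695922e-02, -9.34183231e-05]), 'tool_pos': array([0.1408445, 0.5055233, 0.2631693]), 'orientation': array([[ 2.68442921e-01,  9.63295402e-01, -6.04586253e-04],
       [ 9.63294737e-01, -2.68443466e-01, -1.16369599e-03],
       [-1.28328022e-03, -2.70008806e-04, -9.99999140e-01]]), 'wrist_force': array([-0.24262381, -0.07538749,  0.29083232]), 'wrist_torque': array([ 0.04105101,  0.0095825 , -0.03422019]), 'width': 0.9961355484316691}
scene [[422.08792951   0.         284.84802707]
 [  0.         422.08792951 211.99982415]
 [  0.           0.           1.        ]] [ 0.90098322  2.41756857 -1.19685611] [ 0.40433082 -0.15503259  1.26760005]
top [[487.8014435    0.         284.37758992]
 [  0.         487.8014435  215.53969498]
 [  0.           0.           1.        ]] [ 2.18483277 -2.14294828  0.12247121] [-0.02831992  0.55900949  1.3780642 ]
```

View pics/scene0.png

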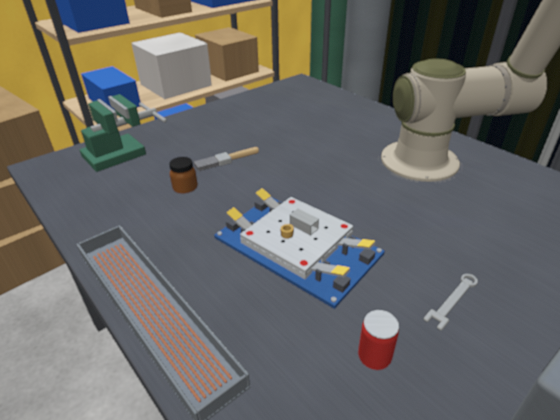

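View pics/top0.png

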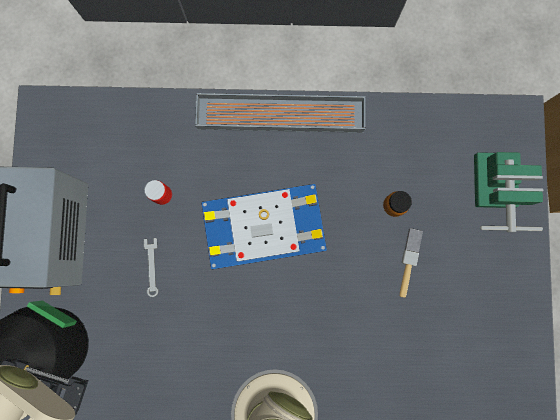

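The top view shows the jig around (264,227). The red dots are near (233,203), (285,195), (241,255) and (293,247), with yellow pads at both ends. The tube is at (261,230), and the collar is at (264,214).

```bash
cat > h.py <<'E'
from workcell import manip
import cv2, numpy as np
def cast(f,uv,z):
    R=cv2.Rodrigues(np.array(f["rvec"]))[0]; t=np.array(f["tvec"]).ravel()
    d=R.T@np.linalg.inv(f["K"])@np.array([uv[0],uv[1],1.]); c=-R.T@t
    return c+d*(z-c[2])/d[2]
def blobs(f,lo,hi,amin=6):
    h=cv2.cvtColor(f["frame"],cv2.COLOR_RGB2HSV); m=cv2.inRange(h,lo,hi)
    n,_,st,c=cv2.connectedComponentsWithStats(m)
    return [(c[i],st[i,4]) for i in range(1,n) if st[i,4]>=amin]
E
python3 - <<'E'
from h import *
for n in ("top","scene"):
    f=manip.grab_frame(n)
    for nm,lo,hi,z in (("red",(0,150,90),(6,255,255),.05),("red2",(172,150,90),(180,255,255),.05),("yel",(22,150,120),(32,255,255),.057),("blue",(100,150,60),(125,255,255),.012)):
        for c,a in blobs(f,lo,hi):
            p=cast(f,c,z)
            if .2<p[0]<.8 and abs(p[1])<.35: print(n,nm,c.round(1),a,p.round(4))
E
```

```text
top red [164.4 196.2] 169 [0.6063 0.327  0.05  ]
top red [284.4 194.4] 25 [ 0.6182 -0.0164  0.05  ]
top red [232.6 203. ] 25 [0.5907 0.1312 0.05  ]
top red [293.  246.4] 25 [ 0.4699 -0.0435  0.05  ]
top red [240.6 254.7] 27 [0.4435 0.104  0.05  ]
top yel [310.4 199. ] 76 [ 0.6055 -0.0908  0.057 ]
top yel [262.8 213.7] 31 [0.5607 0.0437 0.057 ]
top yel [209.2 215.3] 84 [0.5532 0.1958 0.057 ]
top yel [316.3 233.4] 79 [ 0.5075 -0.1086  0.057 ]
top yel [214.3 250. ] 87 [0.4551 0.1777 0.057 ]
top blue [288.2 231.1] 1733 [ 0.5161 -0.0295  0.012 ]
top blue [215.1 204.7] 246 [0.5896 0.1865 0.012 ]
top blue [218.2 232.3] 618 [0.5087 0.1745 0.012 ]
scene red [291.5 201.5] 8 [ 0.4711 -0.0456  0.05  ]
scene red [343.9 225.8] 11 [0.4439 0.102  0.05  ]
scene red [249.1 232.8] 11 [ 0.6188 -0.0195  0.05  ]
scene red [303.5 262.5] 20 [0.5914 0.1284 0.05  ]
scene yel [262.8 194.1] 59 [ 0.5098 -0.1085  0.057 ]
scene yel [233.9 213.6] 77 [ 0.6086 -0.0911  0.057 ]
scene yel [362.2 243.9] 16 [0.4656 0.174  0.057 ]
scene yel [370.3 242.9] 11 [0.4505 0.1832 0.057 ]
scene yel [343.1 270.1] 15 [0.5522 0.2006 0.057 ]
scene yel [334.9 271.6] 7 [0.5672 0.1926 0.057 ]
scene blue [255.1 214. ] 181 [ 0.5393 -0.1052  0.012 ]
scene blue [308.1 268.4] 2421 [0.5694 0.1196 0.012 ]
scene blue [374. 248.] 9 [0.4148 0.1702 0.012 ]
```

```bash
cat >> h.py <<'E'
T=dict(A=(.5907,.130),B=(.4437,.1032),C=(.4704,-.0442),D=(.6184,-.0175),pA=(.554,.1965),pB=(.4555,.1785),pC=(.508,-.1086),pD=(.607,-.091))
def rel(name,ztip):
    s=manip.observe(); R=np.array(s["orientation"]); p=np.array(s["tool_pos"])
    g=np.array([*T[name],ztip+manip.tcp_to_tips])
    print(name,"tool delta mm",(R.T@(g-p)*1000).round(1),"tip z",(p[2]-manip.tcp_to_tips).round(4),"xang",np.degrees(np.arctan2(R[1,0],R[0,0])).round(1),"tilt",R[:,2].round(3),"F",np.round(s["wrist_force"],2),"t",round(s["t"],2),"w",round(s["width"],3))
E
python3 -m inch '[{"gripper":0,"dx":-0.02,"dy":0.03,"twist":-1},{"gripper":0,"dx":-0.02,"dy":0.03,"twist":-1},{"gripper":0,"dx":-0.02,"dy":0.03,"twist":-1},{"gripper":0,"dx":-0.02,"dy":0.03,"twist":-1}]' 30
python3 -c "
from h import *
rel('B',.1)"
```

```text
B tool delta mm [-306.3  399.7  138.6] tip z 0.2384 xang 74.4 tilt [-0.    -0.001 -1.   ] F [0.15 0.49 0.25] t 0.2 w 0.998invalid input
```

```bash

python3 -m inch '[{"gripper":0,"dx":-0.02,"dy":0.03,"dz":0,"twist":-1},{"gripper":0,"dx":-0.02,"dy":0.03,"dz":0,"twist":-1},{"gripper":0,"dx":-0.02,"dy":0.03,"dz":0,"twist":-1},{"gripper":0,"dx":-0.02,"dy":0.03,"dz":0,"twist":-1}]' 30
python3 -c "
from h import *
rel('B',.1)"
```

```text
t: 0.53
tool_pos: [0.2473, 0.4137, 0.2624]
orientation: [[-0.163, 0.987, -0.002], [0.987, 0.163, -0.001], [-0.0, -0.002, -1.0]]
wrist_force: [0.9, 0.1, 1.0]
width: 0.723
B tool delta mm [-338.3  143.5  137.2] tip z 0.2374 xang 99.4 tilt [-0.002 -0.001 -1.   ] F [0.94 0.12 1.  ] t 0.53 w 0.723
```

```bash

python3 -m inch '[{"gripper":0,"dx":-0.034,"dy":0.0145,"dz":0,"twist":-0.1},{"gripper":0,"dx":-0.034,"dy":0.0145,"dz":0,"twist":-0.1},{"gripper":0,"dx":-0.034,"dy":0.0145,"dz":0,"twist":0},{"gripper":0,"dx":-0.034,"dy":0.0145,"dz":0,"twist":0},{"gripper":0,"dx":-0.034,"dy":0.0145,"dz":0,"twist":0}]'
python3 -m inch '[{"gripper":0,"dx":-0.034,"dy":0.0145,"dz":0.01,"twist":0},{"gripper":0,"dx":-0.034,"dy":0.0145,"dz":0.01,"twist":0},{"gripper":0,"dx":-0.034,"dy":0.0145,"dz":0.02,"twist":0},{"gripper":0,"dx":-0.034,"dy":0.0145,"dz":0.02,"twist":0},{"gripper":0,"dx":-0.02,"dy":0.01,"dz":0.02,"twist":0}]'
python3 -c "
from h import *
rel('B',.1)"
```

```text
t: 0.95
tool_pos: [0.3541, 0.2531, 0.2617]
orientation: [[-0.193, 0.981, -0.002], [0.981, 0.193, -0.001], [-0.0, -0.002, -1.0]]
wrist_force: [0.8, 0.5, -0.1]
width: 0.344
t: 1.37
tool_pos: [0.4548, 0.1065, 0.1851]
orientation: [[-0.191, 0.982, 0.009], [0.982, 0.191, 0.0], [-0.001, 0.009, -1.0]]
wrist_force: [0.4, 1.4, 0.2]
width: 0.004
B tool delta mm [ -1.  -12.1  60. ] tip z 0.1601 xang 101.0 tilt [ 0.009  0.    -1.   ] F [0.44 1.4  0.22] t 1.37 w 0.004
```

```bash

python3 -m inch '[{"gripper":0,"dx":-0.001,"dy":-0.006,"dz":0.025,"twist":0},{"gripper":0,"dx":0,"dy":-0.006,"dz":0.03,"twist":0},{"gripper":0,"dx":0,"dy":0,"dz":0.03,"twist":0},{"gripper":0,"dx":0,"dy":0,"dz":0.005,"twist":0},{"gripper":0,"dx":0,"dy":0,"dz":0,"twist":0}]'
python3 - <<'E'
from h import *
rel('B',.05)
f=manip.grab_frame("scene"); cv2.imwrite("pics/s1.png",cv2.resize(f["frame"][120:330,180:460,::-1],None,fx=2.8,fy=2.8))
f=manip.grab_frame("wrist"); cv2.imwrite("pics/w1.png",f["frame"][:,:,::-1])
E
```

```text
t: 1.78
tool_pos: [0.4452, 0.0977, 0.0886]
orientation: [[-0.182, 0.983, 0.005], [0.983, 0.182, -0.0], [-0.001, 0.005, -1.0]]
wrist_force: [0.1, 0.3, 0.5]
width: 0.007
B tool delta mm [ 5.7 -0.5 13.6] tip z 0.0636 xang 100.5 tilt [ 0.005 -0.    -1.   ] F [0.06 0.28 0.46] t 1.78 w 0.007
```

View pics/s1.png

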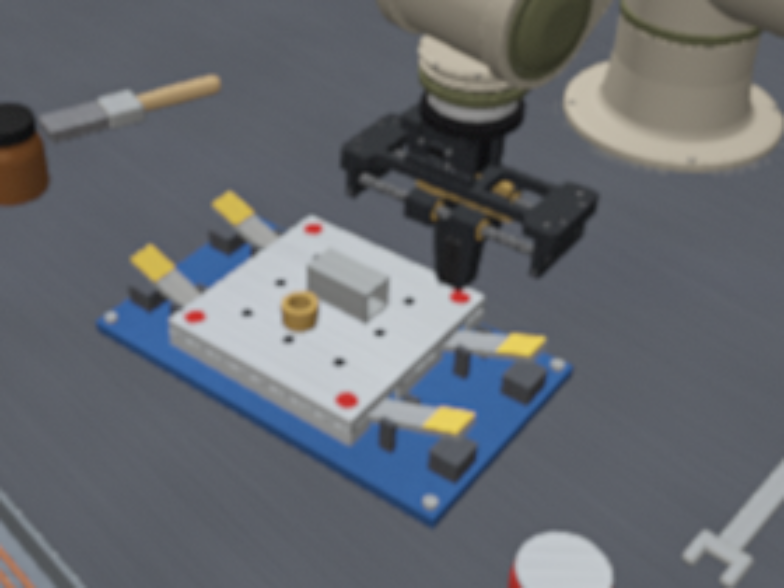

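View pics/w1.png

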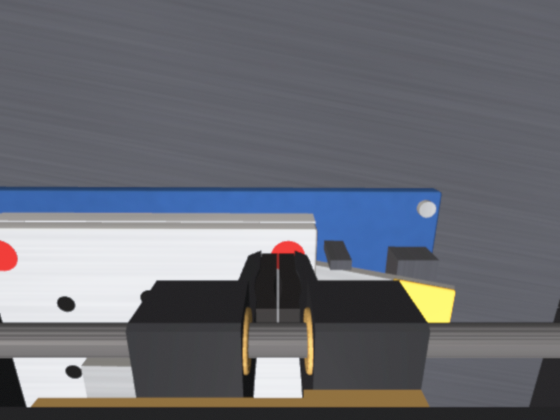

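The fingertips hover over the near-left dot B, which is at about (288,250) in the wrist view. They need to move about 5 mm outward.

```bash

python3 -m inch '[{"gripper":0,"dx":0.0055,"dy":0,"dz":0.005,"twist":0},{"gripper":0,"dx":0,"dy":0,"dz":0.005,"twist":0},{"gripper":0,"dx":0,"dy":0,"dz":0,"twist":0}]'
python3 -c "
from h import *
rel('B',.05)"
python3 -m inch '[{"gripper":0,"dx":0,"dy":0,"dz":0.002,"twist":0}]'
python3 -m inch '[{"gripper":0,"dx":0,"dy":0,"dz":0.002,"twist":0}]'
python3 -m inch '[{"gripper":0,"dx":0,"dy":0,"dz":0.002,"twist":0}]'
```

```text
t: 2.13
tool_pos: [0.447, 0.1044, 0.0831]
orientation: [[-0.184, 0.983, 0.015], [0.983, 0.184, -0.0], [-0.003, 0.015, -1.0]]
wrist_force: [0.0, 0.3, 0.5]
width: 0.004
B tool delta mm [-0.5 -3.6  8. ] tip z 0.0581 xang 100.6 tilt [ 0.015 -0.    -1.   ] F [0.05 0.35 0.49] t 2.13 w 0.004
t: 2.22
tool_pos: [0.4475, 0.1047, 0.0818]
orientation: [[-0.184, 0.983, 0.017], [0.983, 0.184, -0.0], [-0.003, 0.017, -1.0]]
wrist_force: [0.4, 0.2, 0.0]
width: 0.004
t: 2.3
tool_pos: [0.4478, 0.1048, 0.0801]
orientation: [[-0.185, 0.983, 0.018], [0.983, 0.185, -0.0], [-0.004, 0.018, -1.0]]
wrist_force: [-1.0, -1.1, 0.0]
width: 0.009
t: 2.38
tool_pos: [0.448, 0.1049, 0.0782]
orientation: [[-0.185, 0.983, 0.019], [0.983, 0.185, -0.0], [-0.004, 0.019, -1.0]]
wrist_force: [-0.2, -0.1, 0.8]
width: 0.0
```

```bash

python3 -m inch '[{"gripper":0,"dx":0,"dy":-0.003,"dz":0.001,"twist":0}]'
python3 -m inch '[{"gripper":0,"dx":0,"dy":-0.002,"dz":0.002,"twist":0}]'
python3 -m inch '[{"gripper":0,"dx":0,"dy":0,"dz":0.002,"twist":0}]'
python3 -m inch '[{"gripper":0,"dx":0,"dy":0,"dz":0.002,"twist":0}]'
```

```text
t: 2.47
tool_pos: [0.4453, 0.1043, 0.077]
orientation: [[-0.185, 0.983, 0.019], [0.983, 0.185, -0.0], [-0.004, 0.019, -1.0]]
wrist_force: [0.5, -0.2, -0.1]
width: 0.008
t: 2.55
tool_pos: [0.4432, 0.1039, 0.075]
orientation: [[-0.185, 0.983, 0.02], [0.983, 0.185, -0.0], [-0.004, 0.019, -1.0]]
wrist_force: [0.7, -0.7, 0.6]
width: 0.007
t: 2.63
tool_pos: [0.4429, 0.1039, 0.0729]
orientation: [[-0.185, 0.983, 0.019], [0.983, 0.185, -0.0], [-0.004, 0.019, -1.0]]
wrist_force: [-1.8, 1.9, 2.9]
width: 0.007
t: 2.72
tool_pos: [0.4428, 0.104, 0.0708]
orientation: [[-0.185, 0.983, 0.019], [0.983, 0.185, 0.0], [-0.004, 0.019, -1.0]]
wrist_force: [-1.6, 1.8, 4.7]
width: 0.006
```

```bash

python3 -m inch '[{"gripper":0,"dx":0,"dy":0,"dz":0.001,"twist":0}]'
python3 -m inch '[{"gripper":0,"dx":0,"dy":0,"dz":0.001,"twist":0}]'
python3 -m inch '[{"gripper":0,"dx":0,"dy":0,"dz":0.001,"twist":0}]'
```

```text
t: 2.8
tool_pos: [0.4427, 0.104, 0.0698]
orientation: [[-0.185, 0.983, 0.019], [0.983, 0.185, 0.0], [-0.003, 0.019, -1.0]]
wrist_force: [-2.7, 0.7, 5.8]
width: 0.003
t: 2.88
tool_pos: [0.4427, 0.1041, 0.0689]
orientation: [[-0.185, 0.983, 0.019], [0.983, 0.185, 0.0], [-0.003, 0.019, -1.0]]
wrist_force: [-4.3, 0.5, 14.2]
width: 0.003
t: 2.97
tool_pos: [0.4428, 0.1041, 0.0687]
orientation: [[-0.185, 0.983, 0.019], [0.983, 0.185, 0.0], [-0.003, 0.019, -1.0]]
wrist_force: [-9.7, -0.6, 27.5]
width: 0.003
```

Corner B yielded about 6 mm (TCP z 0.075 to 0.069) at about 5 N, then stopped hard. I'll take a quick look and then lift.

```bash

python3 - <<'E'
from h import *
f=manip.grab_frame("scene"); cv2.imwrite("pics/s2.png",cv2.resize(f["frame"][170:300,220:400,::-1],None,fx=4,fy=4))
rel('B',.05)
E
python3 -m inch '[{"gripper":0,"dx":0,"dy":0,"dz":-0.005,"twist":0},{"gripper":0,"dx":0,"dy":0,"dz":-0.015,"twist":0},{"gripper":0,"dx":0,"dy":0,"dz":-0.03,"twist":0},{"gripper":0,"dx":0,"dy":0,"dz":0,"twist":0}]'
python3 - <<'E'
from h import *
rel('pB',.057)
f=manip.grab_frame("scene"); cv2.imwrite("pics/s3.png",cv2.resize(f["frame"][170:300,220:400,::-1],None,fx=4,fy=4))
E
```

```text
B tool delta mm [-1.1  0.9 -6.2] tip z 0.0438 xang 100.7 tilt [ 0.019  0.    -1.   ] F [-7.16  0.21 19.74] t 3.02 w 0.004
t: 3.35
tool_pos: [0.4418, 0.1038, 0.1201]
orientation: [[-0.185, 0.983, 0.018], [0.983, 0.185, -0.0], [-0.004, 0.017, -1.0]]
wrist_force: [-0.1, -0.8, 0.8]
width: 0.003
pB tool delta mm [71.1 26.7 38.3] tip z 0.0951 xang 100.7 tilt [ 0.018 -0.    -1.   ] F [-0.06 -0.81  0.83] t 3.35 w 0.003
```

View pics/s2.png

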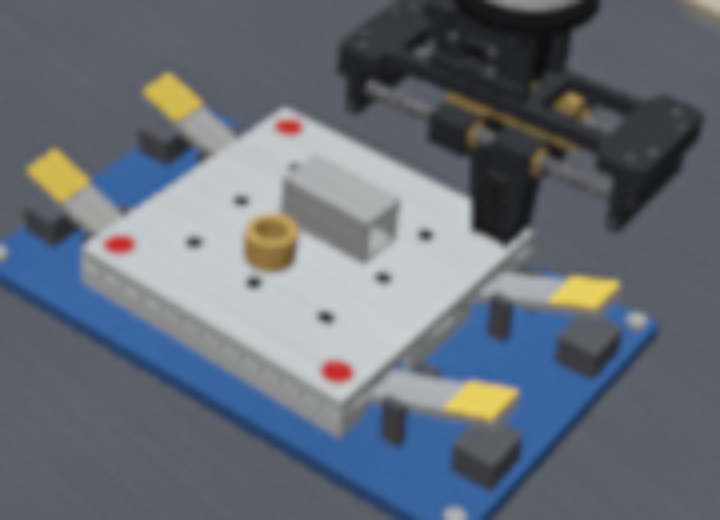

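View pics/s3.png

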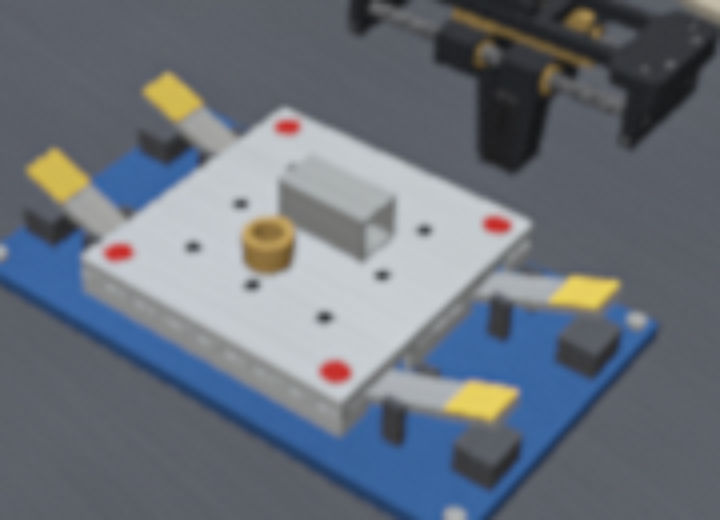

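The pressed plate tilted: the opposite dot rose from (119,252) to (119,244), then came back on release. The tube and collar are in place. Next I press pad B.

```bash

python3 -m inch '[{"gripper":0,"dx":0.03,"dy":0.011,"dz":0,"twist":0},{"gripper":0,"dx":0.03,"dy":0.011,"dz":0,"twist":0},{"gripper":0,"dx":0.011,"dy":0.005,"dz":0.01,"twist":0},{"gripper":0,"dx":0,"dy":0,"dz":0.01,"twist":0},{"gripper":0,"dx":0,"dy":0,"dz":0,"twist":0}]'
python3 - <<'E'
from h import *
rel('pB',.057)
f=manip.grab_frame("wrist"); cv2.imwrite("pics/w4.png",f["frame"][:,:,::-1])
E
```

```text
t: 3.82
tool_pos: [0.4543, 0.18, 0.094]
orientation: [[-0.182, 0.983, 0.013], [0.983, 0.182, -0.001], [-0.004, 0.012, -1.0]]
wrist_force: [-0.6, -0.4, -0.4]
width: 0.006
pB tool delta mm [-1.7  0.7 12. ] tip z 0.069 xang 100.5 tilt [ 0.013 -0.001 -1.   ] F [-0.64 -0.43 -0.35] t 3.82 w 0.006
```

View pics/w4.png

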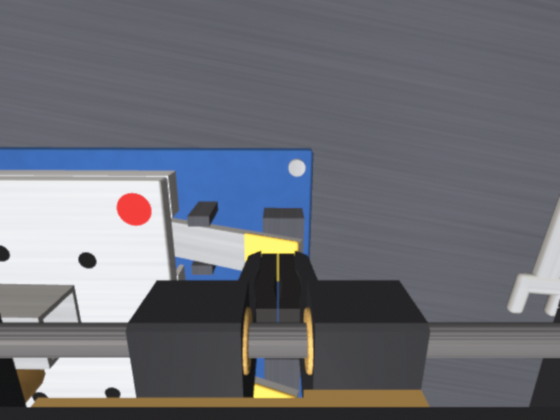

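The tips are over pad B at about (272,250). Pressing down now.

```bash

python3 -m inch '[{"gripper":0,"dx":0,"dy":0,"dz":0.005,"twist":0},{"gripper":0,"dx":0,"dy":0,"dz":0.004,"twist":0},{"gripper":0,"dx":0,"dy":0,"dz":0.003,"twist":0}]'
python3 -m inch '[{"gripper":0,"dx":0,"dy":0,"dz":0.003,"twist":0},{"gripper":0,"dx":0,"dy":0,"dz":0.003,"twist":0}]'
python3 -m inch '[{"gripper":0,"dx":0,"dy":0,"dz":0.003,"twist":0},{"gripper":0,"dx":0,"dy":0,"dz":0.003,"twist":0}]'
python3 -c "
from h import *
rel('pB',.0395)"
```

```text
t: 4.12
tool_pos: [0.4552, 0.1779, 0.0827]
orientation: [[-0.179, 0.984, 0.015], [0.984, 0.179, -0.001], [-0.003, 0.014, -1.0]]
wrist_force: [-2.3, 2.3, 9.2]
width: 0.003
t: 4.28
tool_pos: [0.4563, 0.1772, 0.078]
orientation: [[-0.177, 0.984, 0.018], [0.984, 0.177, 0.001], [-0.002, 0.018, -1.0]]
wrist_force: [-2.9, 2.1, 10.5]
width: 0.008
t: 4.45
tool_pos: [0.4573, 0.1767, 0.0735]
orientation: [[-0.174, 0.984, 0.021], [0.985, 0.174, 0.003], [-0.001, 0.021, -1.0]]
wrist_force: [-3.5, 4.3, 10.2]
width: 0.006
pB tool delta mm [ 2.1 -1.7  9. ] tip z 0.0485 xang 100.0 tilt [ 0.021  0.003 -1.   ] F [-3.5   4.34 10.21] t 4.45 w 0.006
```

```bash

python3 -m inch '[{"gripper":0,"dx":0.001,"dy":-0.001,"dz":0.003,"twist":0},{"gripper":0,"dx":0.001,"dy":-0.001,"dz":0.003,"twist":0}]'
python3 -m inch '[{"gripper":0,"dx":0,"dy":0,"dz":0.003,"twist":0},{"gripper":0,"dx":0,"dy":0,"dz":0.002,"twist":0}]'
python3 -m inch '[{"gripper":0,"dx":0,"dy":0,"dz":0.002,"twist":0}]'
```

```text
t: 4.62
tool_pos: [0.4569, 0.1776, 0.0692]
orientation: [[-0.172, 0.985, 0.026], [0.985, 0.172, 0.005], [0.0, 0.027, -1.0]]
wrist_force: [0.8, 1.5, 9.7]
width: 0.004
t: 4.78
tool_pos: [0.4575, 0.1774, 0.0656]
orientation: [[-0.169, 0.985, 0.029], [0.986, 0.169, 0.007], [0.002, 0.029, -1.0]]
wrist_force: [-5.6, 5.7, 11.1]
width: 0.006
t: 4.87
tool_pos: [0.4576, 0.1774, 0.0644]
orientation: [[-0.168, 0.985, 0.029], [0.986, 0.167, 0.008], [0.003, 0.03, -1.0]]
wrist_force: [-8.3, 6.1, 23.5]
width: 0.005
```

```bash

python3 -m inch '[{"gripper":0,"dx":0,"dy":0,"dz":0.0015,"twist":0},{"gripper":0,"dx":0,"dy":0,"dz":0.001,"twist":0},{"gripper":0,"dx":0,"dy":0,"dz":0.001,"twist":0}]'
python3 -m inch '[{"gripper":0,"dx":0,"dy":0,"dz":-0.005,"twist":0},{"gripper":0,"dx":0,"dy":0,"dz":-0.02,"twist":0},{"gripper":0,"dx":0,"dy":0,"dz":-0.04,"twist":0},{"gripper":0,"dx":0,"dy":0,"dz":-0.04,"twist":0},{"gripper":0,"dx":0,"dy":-0.03,"dz":-0.02,"twist":0}]'
python3 -m inch '[{"gripper":0,"dx":0,"dy":-0.03,"dz":-0.02,"twist":0},{"gripper":0,"dx":0,"dy":-0.03,"dz":-0.02,"twist":0},{"gripper":0,"dx":0,"dy":0,"dz":0,"twist":0},{"gripper":0,"dx":0,"dy":0,"dz":0,"twist":0}]'
python3 - <<'E'
from h import *
rel('pB',.0395)
f=manip.grab_frame("scene"); cv2.imwrite("pics/s5.png",cv2.resize(f["frame"][170:300,220:400,::-1],None,fx=4,fy=4))
f=manip.grab_frame("top"); cv2.imwrite("pics/t5.png",f["frame"][:,:,::-1])
E
```

```text
t: 5.12
tool_pos: [0.4575, 0.1774, 0.0645]
orientation: [[-0.164, 0.986, 0.03], [0.986, 0.164, 0.011], [0.006, 0.032, -0.999]]
wrist_force: [-5.3, 4.6, 13.2]
width: 0.003
t: 5.53
tool_pos: [0.4247, 0.1675, 0.19]
orientation: [[-0.159, 0.987, 0.024], [0.987, 0.159, 0.01], [0.006, 0.025, -1.0]]
wrist_force: [0.5, -0.1, 0.9]
width: 0.004
t: 5.87
tool_pos: [0.3603, 0.1548, 0.2345]
orientation: [[-0.156, 0.987, 0.033], [0.988, 0.156, 0.01], [0.005, 0.034, -0.999]]
wrist_force: [1.0, 0.6, -0.3]
width: 0.004
pB tool delta mm [  7.7  91.8 173.3] tip z 0.2095 xang 99.0 tilt [ 0.033  0.01  -0.999] F [ 1.    0.63 -0.27] t 5.87 w 0.004
```

View pics/s5.png

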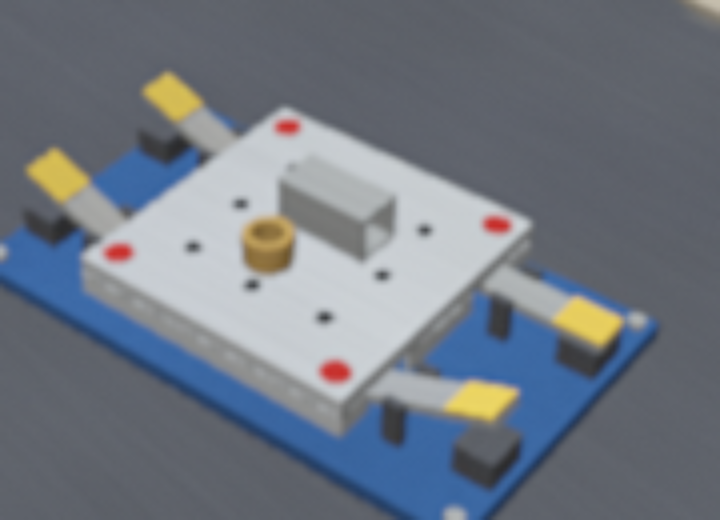

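View pics/t5.png

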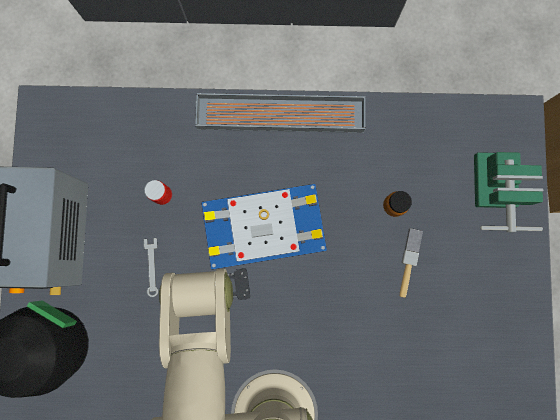

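Shim B's pad lies flat on its stop block at (588,325) in the enlarged scene view. The other three shims stand, and the bystanders are where they were in the first top view.

```bash
python3 -c "
from workcell import manip
manip.hand_in()"
```

```text
the job is handed in; nothing more can be done
```

The rocking corner was the near-left one (the fixture's -x +y side, corner 2 with x pointing away from the robot). I found it on the first press, flattened its shim, and handed the job in at about 6 s of the 51 s limit.

- **Rocking corner:** it dipped about 6 mm at roughly 5 N (fingertip height 50 to 44 mm), then stopped hard at up to 27 N. The picture showed the plate tilting while pressed and returning to level when released. I did not press the other three corners, because this dip matched the description.
- **Shim:** that corner's pad moved at about 10 N and stopped hard at about 39.5 mm, the stated flat height.
- **Last checks:** the final pictures show that shim flat on its block, the other three standing and every bystander where it started. The arm was clear, with wrist force near zero.
- **Not ideal:** the tool's tilt drifted to about 2°, with no visible effect. My first move command was refused because a field was missing, and nothing moved. I could not read the pin and shim joint values, so I judged them only from heights, forces and pictures.

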